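Load a ceramic substrate onto the inspection stage with a flat lifter

TASK

Take the flat lifter by its handle, slide its blade under the upper ceramic substrate in the black rack and carry the substrate level on the blade to the inspection stage. Set it down gently so that it lies flat and fully home in the square recess of the slotted chuck, draw the blade out through the slot, and lay the lifter flat on the mat again. Never touch the substrate with the gripper fingers, and leave the lower substrate in the rack and the other things on the bench as they are.

Things in the scene. Friction and masses are not known exactly. Their poses are not given: they have to be found in the camera images.
- lifter: Flat lifter, about 100 g, lying flat on the mat (the plane z = 2 mm): a steel strip 172 mm long (x = -42 to +130 mm), 24 mm wide, 3 mm thick, tip rounded, with a black bridge handle on its rear half. Origin: underside of the strip below the handle's middle; x points to the blade's tip, z up. Centre of mass about 30 mm ahead of the origin.
- lifter_grip (a point): Middle of the lifter's handle bar, 35 mm above the strip's underside. The bar runs along the lifter's x: 90 mm long, 14 mm wide (y, grasp across this), 18 mm tall (26 to 44 mm above the strip's underside); posts 36 mm before and behind the middle join it to the strip. Axes as the lifter.
- lifter_tip (a point): Very tip of the blade, on its upper face, 130 mm ahead of the handle's middle.
- substrate: The upper substrate, the one to load: a square white alumina tile 60 x 60 x 3 mm, about 42 g, with small metal pads on its upper face, lying loose on the upper ledges of the rack. Origin: centre of its underside, z up; x and y along its edges.
- spare: The lower substrate, of the same size, lying on the rack's lower ledges; it stays there. Origin: centre of its underside.
- rack: Fixed black rack, foot 92 x 92 mm, 68 mm tall. Origin: centre of its underside. x points from its open front (robot side) to the rear. Two cheeks 72 mm long carry an upper and a lower ledge each. Between the ledges (|y| under 19 mm) it is open front to rear above 8 mm height, and open above. Side walls (|y| = 32 mm) and rear stops (x = 32 mm, |y| over 19 mm) rise 4 mm above the upper ledges.
- rack_top (a point): Centre of the plane of the rack's upper ledges, 64 mm above the rack's underside; the upper substrate's underside lies in this plane. The lower ledges lie 28 mm lower, so 25 mm are free between the lower substrate and the upper one. Axes as the rack.
- stage: Fixed inspection stage: a manual xy stage with micrometers on its +x and +y sides (reaching 114 mm from the centre, below 45 mm height), foot 124 x 124 mm, with a dark slotted chuck 90 x 90 mm on top. Origin: centre of its underside on the mat. x runs along the chuck's slot, from the front (the -x side, towards the robot) to the rear.
- nest (a point): Centre of the floor of the chuck's recess, 64 mm above the stage's underside. The recess is 65 x 65 mm, 3 mm deep (a substrate in it is flush with the rim), its rim bevelled outwards by 2 mm. A slot 36 mm wide and 14 mm deep below the recess floor runs through the chuck along x, open at front and rear. Axes as the stage.
- chip_tray: Bystander: black chip tray 52 x 52 x 8 mm. Origin: centre of underside.
- tweezers: Bystander: steel tweezers 130 mm long, 8 mm high. Origin: near the middle, on the mat.
- loupe: Bystander: black eye loupe, 38 mm diameter, 34 mm tall. Origin: centre of underside.
- jar: Bystander: amber jar, 48 mm diameter, 55 mm tall. Origin: centre of underside.
- probe_box: Bystander: flat plastic box 85 x 50 x 20 mm. Origin: centre of underside.
- driver: Bystander: screwdriver 160 mm long, lying. Origin: underside, near the middle.
- target_block: Bystander: steel block 60 x 60 x 15 mm with a glass disc. Origin: centre of underside.
Not all that is in view belongs to the job. Leave any green look-alike of the rack alone. Several things have the shape of the lifter; the one meant has the colours described above.

How it is judged:
By the outcome, as a careful person would: the job done as asked, in the order asked, and still so for the second after the job is handed in, with the robot touching nothing.
It also fails if it takes over 67 s, if anything falls off the work surface, if the arm or the gripper's body presses on something with over 40 N, if the wrist force passes 120 N, or if a joint passes its speed limit or range.

ROBOT

A 6-joint arm with a two-finger parallel gripper is mounted at the origin on the work surface. World frame = base frame: x ahead of the robot, y to its left, z up, the work surface at z = 0. Lengths are in mm, angles in rad, forces in N, time in s.
With the tool pointing down it reaches from about 300 to 775 mm from the base axis. Payload 14.6 kg.
Tool frame: the origin (TCP) lies on the centre line of the jaws, within the pads' length; the fingertips stand 19 mm ahead of it and the grasp point (between the pads) is the TCP (bot.tip_reach is the distance from the TCP to the fingertips, in mm); y points along the fingers, x is the direction in which the jaws open and shut, and the axes are right-handed (so a half turn about y gives the same grasp; the last joint's range is limited). The gripper opens to 85 mm and grips with 20 to 120 N. Pads are 22 mm wide; open, the fingers measure 114 mm over their backs; the gripper's body (76 mm by 85 mm) begins 54 mm behind the grasp point. The pads swing forward as they close: fully open they stand 13 mm farther back than shut.
Start: joints at [-0.067, 0.3, 1.521, -0, 1.321, -0.067], TCP at [549.991, -0.002, 250.281] pointing down, gripper open.
Joint ranges: [-3.03, 3.03], [-0.79, 2.21], [0.23, 2.52], [-1.04, 4.18], [0, 3.07], [-2.55, 2.55]. Speed limits (rad/s): [2.22, 2.22, 2.57, 3.14, 3.14, 3.14].

INTERFACE

Orientations are given as a unit quaternion [w, x, y, z].
In Python, from rig import bot gives the robot as it stands. Calls block until the motion is done:
- bot.move_to(position, orientation): joint-space move of the TCP to a pose.
- bot.servo_line(position, attitude=None, speed=150, until_force=None): straight line of the TCP; attitude=None keeps the orientation; speed is the mean speed in mm/s. With until_force (N) it stops when the force on the tool has changed by that much, and returns True; else False.
- bot.move_joints(angles): joint-space move.
- bot.move_gripper(opening, grip_force=None): finger opening in mm; grip_force is the grip in N (None keeps the last); returns when the fingers have stopped.
- bot.dwell(seconds).
- bot.ik(position, orientation): joint angles nearest the present ones, or None.
- bot.read_state(): the state.
- bot.read_camera(name): name is "scene" or "side" or "wrist"; returns a dict with "image" (420x560x3 uint8, blue, green, red), "depth" (420x560 float32, mm along the optical axis (not along the pixel's ray), 0 where there is no reading), "fovy" (degrees; the focal length in pixels is half the picture's height over the tangent of half this angle, whatever the lens; pixels are square), "cx", "cy" (the principal point, pixels), "eye" and "attitude" of the camera in the world; the wrist camera has in their place "mount" (4x4, takes a point from camera to tool coordinates, whose origin is the TCP and whose axes are the tool frame's). Camera axes: x right, y down, z forward; pixel columns grow to the right and rows downward; lengths in mm; the calibration is good to about 2 mm. A picture is of the moment at which its call begins: read the wrist's pose just before it.
A pose or a line that the arm cannot do raises bot.MotionError and nothing moves.
- bot.finish_job(): hands the job in, once; it reports no verdict.
The state is a dict: "clock": time; "joint_positions": joint angles; "qvel": joint speeds; "effort": joint torques, N m; "ee_pos": TCP position; "tool_rot": TCP orientation; "ft_force": force on the tool from outside, world axes, zero at the start; "moment": the same for the moment, N m; "grip_width": finger opening in mm.
Only numpy, scipy, OpenCV 4.12 (cv2) and the standard library are available. Lean on these libraries where they do the work, as an engineer would, in place of code of your own. Each camera call takes 0.05 s, during which the arm holds its last target. There are 200 camera calls.

## Working session

There is one attempt and no reset: what is moved stays moved. The work goes in short steps, each a Python script; the robot and the scene stay as the last script left them, time stands still between calls to the robot, and variables do not carry over. Pictures are saved under pics/ and viewed, about 8 in all and at most 12, crops included, and the job is handed in when it is done.

```bash
mkdir -p pics; ls
cat > h.py <<'E'
import numpy as np, cv2
from scipy.spatial.transform import Rotation as R
from rig import bot
def rot(q): return R.from_quat([q[1],q[2],q[3],q[0]]).as_matrix()
def quat(M):
    q=R.from_matrix(M).as_quat(); return [q[3],q[0],q[1],q[2]]
def cam(name):
    s=bot.read_state(); c=bot.read_camera(name)
    f=c["image"].shape[0]/2/np.tan(np.radians(c["fovy"])/2)
    if name=="wrist":
        T=np.eye(4);T[:3,:3]=rot(s["tool_rot"]);T[:3,3]=s["ee_pos"]
        T=T@np.array(c["mount"]); c["Rm"]=T[:3,:3];c["e"]=T[:3,3]
    else:
        a=np.array(c["attitude"]); c["Rm"]=rot(a) if a.size==4 else a; c["e"]=np.array(c["eye"])
    c["f"]=f; return c
def plane(c,px,z):
    px=np.atleast_2d(np.asarray(px,float))
    d=np.c_[(px-[c["cx"],c["cy"]])/c["f"],np.ones(len(px))]@c["Rm"].T
    return c["e"]+d*((z-c["e"][2])/d[:,2])[:,None]
def cloud(c):
    h,w=c["depth"].shape;u,v=np.meshgrid(np.arange(w),np.arange(h));z=c["depth"]
    p=np.stack([(u-c["cx"])/c["f"]*z,(v-c["cy"])/c["f"]*z,z],-1)
    return p@c["Rm"].T+c["e"]
def proj(c,P):
    p=(np.atleast_2d(P)-c["e"])@c["Rm"]; return p[:,:2]/p[:,2:]*c["f"]+[c["cx"],c["cy"]]
E
python3 - <<'E'
from h import *
import pickle
ims=[]
for n in("scene","side","wrist"):
    c=cam(n);pickle.dump(c,open(n+"0.pkl","wb"));cv2.imwrite(f"pics/{n}0.png",c["image"]);print(n,c["e"],c["Rm"].round(3).tolist(),c["f"],c["cx"],c["cy"],(c["depth"]>0).mean())
s=bot.read_state();print(s["clock"],s["tool_rot"],s["grip_width"],s["ft_force"])
E
```

```text
pics
scene [1303.11004785  -88.24063828  746.7132535 ] [[0.092, 0.666, -0.74], [0.996, -0.049, 0.081], [0.018, -0.744, -0.668]] 383.1387488044696 276.99419911047784 202.52889933969647 0.9961862244897959
side [ 231.65717252  978.20618409 1088.21551559] [[-0.965, -0.18, 0.191], [-0.262, 0.698, -0.666], [-0.014, -0.693, -0.721]] 457.1934418276962 279.2764840183741 211.66888447760059 0.9961267006802721
wrist [550.13155687  74.94599993 372.80910144] [[1.0, 0.001, -0.001], [0.001, -0.956, -0.293], [-0.002, 0.293, -0.956]] 311.7535473232851 273.33985994012187 209.60587016873313 0.9959906462585034
0.15 [ 7.07135664e-01 -7.07077760e-01  3.17462256e-04  3.06094398e-04] 85.56385469772454 [ 0.69582318 -0.28054591 -0.44303702]
```

View pics/scene0.png

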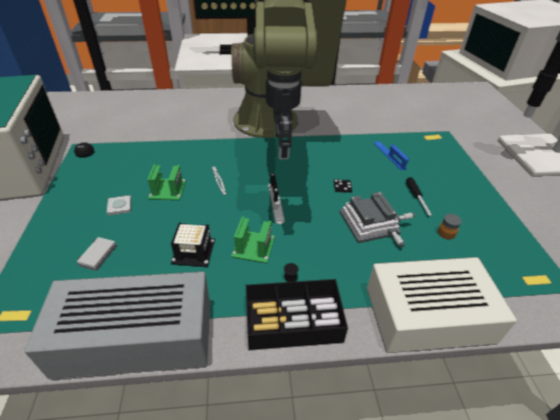

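View pics/wrist0.png

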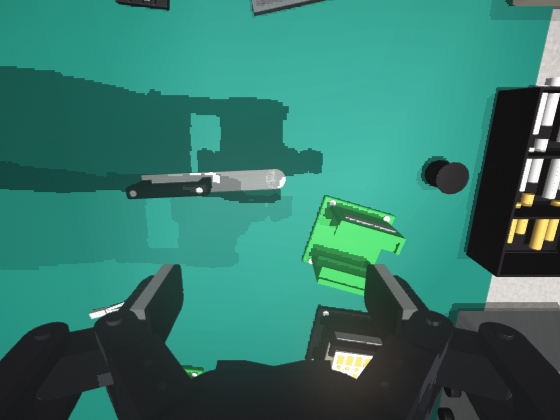

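Scene view: the steel and black lifter is at (277,200), with its tip at wrist (285,180). A blue look-alike sits at (392,153). The black rack with white tiles is at (192,242), with green look-alikes at (166,183) and (254,240). The stage is at (375,215). I'll confirm these in a crop and get rough positions.

Run:
```python
from h import *
import pickle
c=pickle.load(open("scene0.pkl","rb"));s=pickle.load(open("side0.pkl","rb"));w=pickle.load(open("wrist0.pkl","rb"))
for n,k in(("sc",c),("si",s),("wr",w)):
    P=cloud(k); m=(cv2.cvtColor(k["image"],cv2.COLOR_BGR2HSV)); g=(m[...,0]>75)&(m[...,0]<95)&(m[...,1]>150)&(k["depth"]>0)
    print(n,"mat z",np.percentile(P[...,2][g],[5,50,95]))
P=cloud(c)
for n,(u,v) in dict(rackTop=(192,236),stage=(375,207),tip=(278,220),blue=(392,153)).items(): print(n,P[v,u].round(1))
Q=cloud(w)
for n,(u,v) in dict(tip=(284,180),h0=(132,190),h1=(205,188),rack=(350,362)).items(): print("w",n,Q[v,u].round(1))
a=cv2.resize(c["image"][140:280,150:430],None,fx=2.8,fy=2.8,interpolation=3)[:, :784]
cv2.imwrite("pics/crop1.png",a)
b=cv2.resize(w["image"][150:220,100:320],None,fx=3.5,fy=3.5,interpolation=3)
cv2.imwrite("pics/crop1.png",np.vstack([cv2.resize(a,(770,385)),cv2.resize(b,(770,215))]))
```

```text
sc mat z [-0.72614813  1.68369583  7.67432632]
si mat z [-0.66927333  3.01879795  7.30685564]
wr mat z [0.15444497 1.45625222 2.7370191 ]
rackTop [ 657.3 -221.1   69.6]
stage [569.7 258.1  51.6]
tip [556.2  -3.    8.4]
blue [273.4 409.2  16.8]
w tip [562.4  -1.    3.6]
w h0 [397.1  -3.6  45.3]
w h1 [476.2  -1.2  45.7]
w rack [ 641.8 -209.8   68.4]
```

View pics/crop1.png

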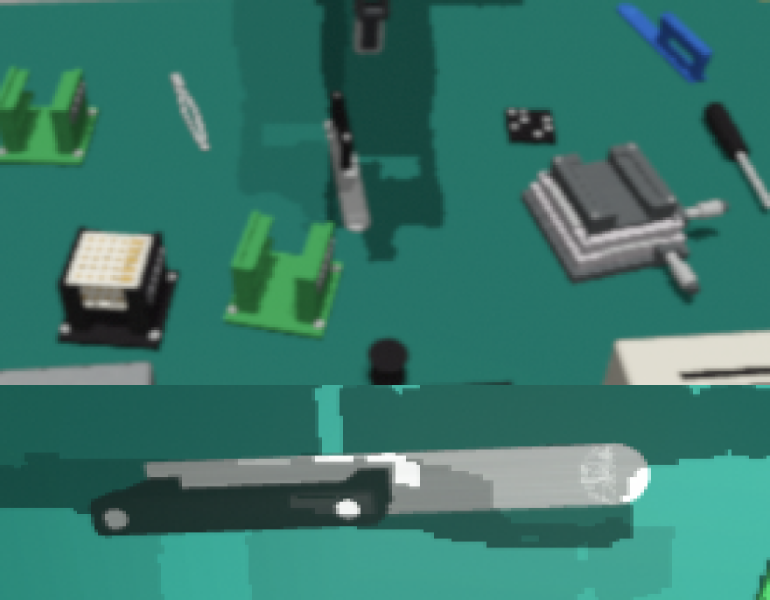

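The target is the steel strip with black handle at scene (277,200), its axis about world +x. The blue one at (392,153) has the wrong colours. Next I'll take near views of the stage, rack and lifter.

Run:
```python
from h import *
import pickle
q=bot.read_state()["tool_rot"]
ims=[]
for n,p in(("rack",[655,-250,235]),("lift",[480,-40,190]),("stage",[572,225,235])):
    bot.move_to(p,q); bot.dwell(.2); c=cam("wrist"); pickle.dump(c,open(n+".pkl","wb")); ims.append(c["image"])
print(bot.read_state()["clock"])
cv2.imwrite("pics/v1.png",cv2.resize(np.hstack([ims[0],ims[2]]),(800,300)))
cv2.imwrite("pics/rack.png",cv2.resize(ims[0],(800,600)));cv2.imwrite("pics/stage.png",cv2.resize(ims[2],(800,600)))
```

```text
4.1333
```

View pics/rack.png

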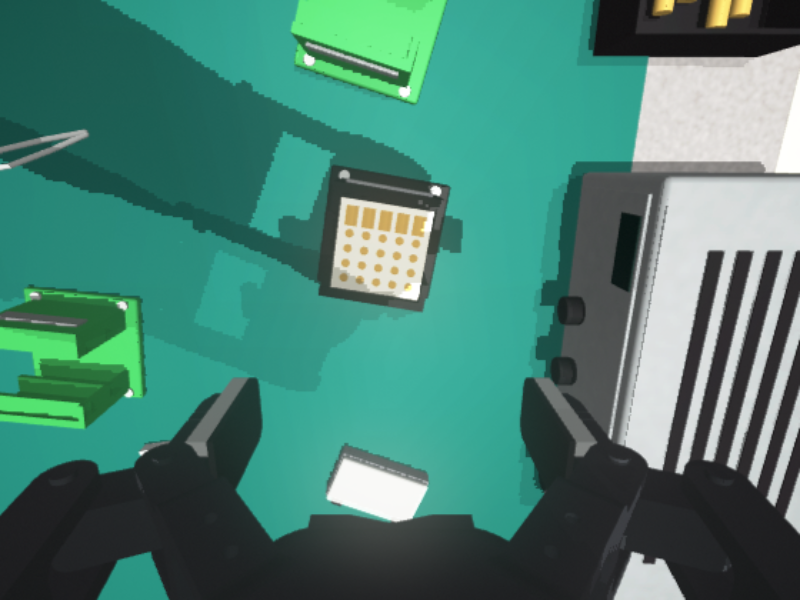

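View pics/stage.png

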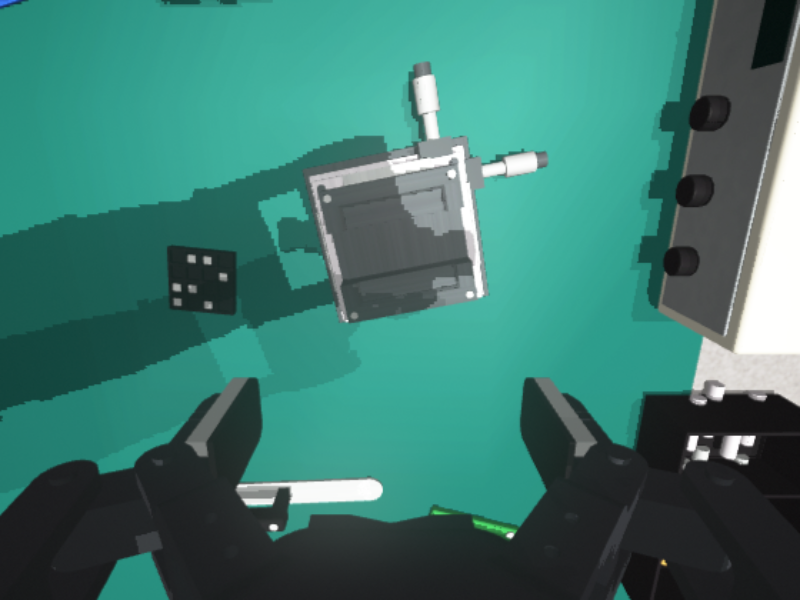

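Rack crop (800 px wide): tile centred near (383,247), yaw about -8°, the open front to the left (robot side). Stage crop: chuck centred near (400,230), slot running left to right at about +10°. The micrometers on its +x and +y sides match the description. Now I'll fit the rectangles.

```bash
cat > fit.py <<'E'
from h import *
def rect(xy):
    (cx,cy),(w,h),a=cv2.minAreaRect(xy.astype(np.float32)); a=(a+45)%90-45
    return np.round([cx,cy,w,h,a],2)
def big(m,near=None):
    m=cv2.morphologyEx(m.astype(np.uint8),cv2.MORPH_OPEN,np.ones((3,3)))
    n,l,s,ce=cv2.connectedComponentsWithStats(m)
    return l==1+np.argmax(s[1:,4])
def byheight(c,zlo,zhi,box,z):
    P=cloud(c);m=(P[...,2]>zlo)&(P[...,2]<zhi)&(P[...,0]>box[0])&(P[...,0]<box[1])&(P[...,1]>box[2])&(P[...,1]<box[3])
    m=big(m);v,u=np.nonzero(m);return rect(plane(c,np.c_[u,v],z)[:,:2]),np.median(P[...,2][m]).round(2),m
def tile(c,z,box):
    hsv=cv2.cvtColor(c["image"],cv2.COLOR_BGR2HSV);h,w=c["depth"].shape
    u,v=np.meshgrid(np.arange(w),np.arange(h));X=plane(c,np.c_[u.ravel(),v.ravel()],z).reshape(h,w,3)
    m=(X[...,0]>box[0])&(X[...,0]<box[1])&(X[...,1]>box[2])&(X[...,1]<box[3])
    m&=(hsv[...,2]>95); m&=~((hsv[...,0]>70)&(hsv[...,0]<100)&(hsv[...,1]>100))
    m=big(cv2.morphologyEx(m.astype(np.uint8),cv2.MORPH_CLOSE,np.ones((9,9))))
    v,u=np.nonzero(m);return rect(X[v,u][:,:2]),np.median(cloud(c)[...,2][m]).round(2),m
E
python3 - <<'E'
from fit import *
import pickle
L=lambda n:pickle.load(open(n+".pkl","rb"))
r=L("rack");s=L("stage");l=L("lift")
print("tile col",tile(r,69,(590,720,-285,-155))[:2])
print("rack+tile top h",byheight(r,60,76,(580,730,-290,-150),68)[:2])
print("rack foot h",byheight(r,4,80,(570,740,-300,-140),6)[:2])
print("chuck h",byheight(s,61,76,(480,680,160,360),69)[:2])
print("stage",byheight(s,5,76,(480,680,160,360),69)[:2])
P=cloud(l);hsv=cv2.cvtColor(l["image"],cv2.COLOR_BGR2HSV)
print("bar",byheight(l,40,52,(350,560,-40,40),46)[:2])
green=(hsv[...,0]>70)&(hsv[...,0]<100)&(hsv[...,1]>90)
m=(~green)&(P[...,2]<12)&(P[...,0]>350)&(P[...,0]<600)&(abs(P[...,1])<40);m=big(m);v,u=np.nonzero(m);X=plane(l,np.c_[u,v],5)
print("strip",rect(X[:,:2]),X[:,0].max(),np.median(P[...,2][m]))
cv2.imwrite("pics/lift.png",l["image"])
E
```

```text
tile col (array([ 652.17, -224.86,   83.81,   67.41,   -9.05]), np.float64(68.46))
rack+tile top h (array([ 647.9 , -227.66,   76.85,   72.17,   -9.73]), np.float64(68.55))
rack foot h (array([ 646.84, -233.68,  104.27,   92.33,   -9.64]), np.float64(68.2))
chuck h (array([572.44, 276.87,  89.74,  27.11,  11.05]), np.float64(67.67))
stage (array([594.93, 279.62, 147.5 , 149.85,  10.99]), np.float64(51.67))
bar (array([434.39,  -4.32,  88.68,  14.02,   2.74]), np.float64(45.21))
strip [477.25  -2.81 171.87  25.24   2.49] 563.2405085168026 4.396640432606546
```

View pics/lift.png

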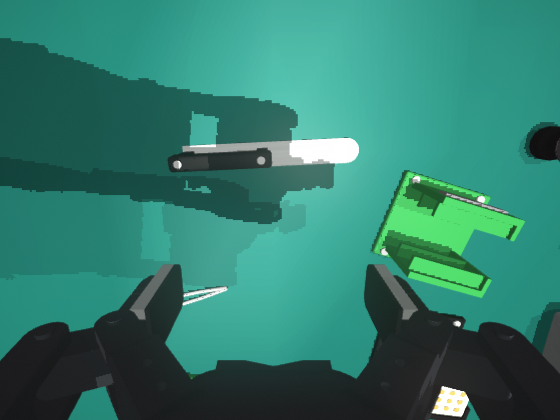

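The lifter lies near (434,-4.5), yaw 2.6°. Bar and strip agree with the sizes given: bar 89x14, strip 172x25. Next I refine the tile, rack and chuck, then grasp.

```bash
cat >> fit.py <<'E'
def chuck(c,z=69,box=(500,660,180,320)):
    P=cloud(c);X=P[...,:2];m=(P[...,2]>63)&(P[...,2]<74)&(X[...,0]>box[0])&(X[...,0]<box[1])&(X[...,1]>box[2])&(X[...,1]<box[3])
    m=cv2.morphologyEx(m.astype(np.uint8),cv2.MORPH_OPEN,np.ones((3,3)));v,u=np.nonzero(m);return rect(plane(c,np.c_[u,v],z)[:,:2])
def white(c,z=69,box=(590,720,-285,-155),vmin=110,smax=70):
    hsv=cv2.cvtColor(c["image"],cv2.COLOR_BGR2HSV);P=cloud(c)
    m=(P[...,2]>z-6)&(P[...,2]<z+6)&(P[...,0]>box[0])&(P[...,0]<box[1])&(P[...,1]>box[2])&(P[...,1]<box[3])
    m&=(hsv[...,2]>vmin)&((hsv[...,1]<smax)|((hsv[...,0]>8)&(hsv[...,0]<35)))
    m=big(cv2.morphologyEx(m.astype(np.uint8),cv2.MORPH_CLOSE,np.ones((5,5))));v,u=np.nonzero(m)
    return rect(plane(c,np.c_[u,v],z)[:,:2]),m
E
python3 - <<'E'
from fit import *
import pickle
L=lambda n:pickle.load(open(n+".pkl","rb"))
r=L("rack");s=L("stage")
for v,sm in((90,60),(110,70),(130,70),(150,90)):print("tile",v,white(r,vmin=v,smax=sm)[0])
print("chuck",chuck(s))
P=cloud(r)
m=(P[...,2]>5)&(P[...,2]<12)&(P[...,0]>570)&(P[...,0]<740)&(P[...,1]>-300)&(P[...,1]<-140)
hsv=cv2.cvtColor(r["image"],cv2.COLOR_BGR2HSV);m&=hsv[...,2]<100;m&=hsv[...,1]<120
m=cv2.morphologyEx(m.astype(np.uint8),cv2.MORPH_OPEN,np.ones((2,2)));v,u=np.nonzero(m)
print("foot",rect(plane(r,np.c_[u,v],8)[:,:2]),len(u))
m=(P[...,2]>5)&(P[...,0]>570)&(P[...,0]<740)&(P[...,1]>-300)&(P[...,1]<-140)
b=r["image"][100:230,210:330].copy();w=white(r)[1][100:230,210:330];b2=b.copy();b2[w]=(0,0,255)
cv2.imwrite("pics/rk.png",cv2.resize(np.hstack([b,b2]),None,fx=3.3,fy=3.3,interpolation=0))
E
```

```text
tile 90 [ 650.49 -229.44   73.27   66.06   -9.66]
tile 110 [ 648.55 -228.76   61.19   60.67   -8.69]
tile 130 [ 648.68 -228.68   60.69   60.26   -8.92]
tile 150 [ 648.71 -228.65   60.39   60.16   -9.01]
chuck [578.46 245.92  89.75  89.98  11.02]
foot [ 649.05 -228.37   91.51   91.91   -9.47] 1234
```

View pics/rk.png

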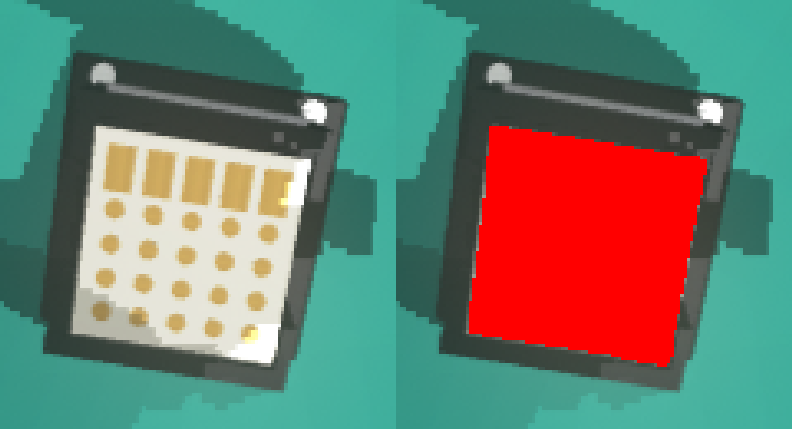

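All fits match the known sizes: tile 60x60 at (648.7,-228.7), rack foot 92x92 at (649,-228.4), yaw -9.5°, chuck 90x90 at (578.5,245.9), yaw 11°. Now I grasp the lifter.

```bash
cat >> h.py <<'E'
def att(yawdeg):
    x=np.array([np.cos(np.radians(yawdeg)),np.sin(np.radians(yawdeg)),0]);yl=np.array([-x[1],x[0],0])
    return quat(np.c_[-yl,[0,0,-1.],x])
def along(o,yaw,dx,dy=0):
    a=np.radians(yaw);return np.array(o)+[dx*np.cos(a)-dy*np.sin(a),dx*np.sin(a)+dy*np.cos(a)]
E
python3 - <<'E'
from h import *
import pickle
q=att(2.55)
for o,y,d in(([648.7,-228.7],-9.3,-196),([648.7,-228.7],-9.3,-92),([578.5,245.9],11,-92),([578.5,245.9],11,-215)):
    p=along(o,y,d); print(p.round(1),[bot.ik([*p,z],att(y)) is not None for z in (90,160)])
bot.move_to([434,-4.5,120],q)
bot.move_gripper(45)
bot.servo_line([434,-4.5,37],speed=80)
bot.move_gripper(5,80); bot.dwell(.3)
s=bot.read_state();print(s["grip_width"],s["ft_force"],s["ee_pos"])
bot.servo_line([434,-4.5,110],speed=80); bot.dwell(.3)
s=bot.read_state();print(s["clock"],s["grip_width"],s["ft_force"],s["moment"],s["ee_pos"])
c=cam("wrist");pickle.dump(c,open("held.pkl","wb"));cv2.imwrite("pics/held.png",c["image"])
E
```

```text
[ 455.3 -197. ] [True, True]
[ 557.9 -213.8] [True, True]
[488.2 228.3] [True, True]
[367.5 204.9] [True, True]
12.682209202214729 [-1.65738859 -0.77144167  6.45054643] [434.202054    -4.53633841  37.36690293]
8.975 12.70031068276524 [ 0.30180306 -0.11359652 -1.26504759] [-0.00269389 -0.04704123  0.01929523] [433.92155676  -4.47368976 109.78746798]
```

View pics/held.png

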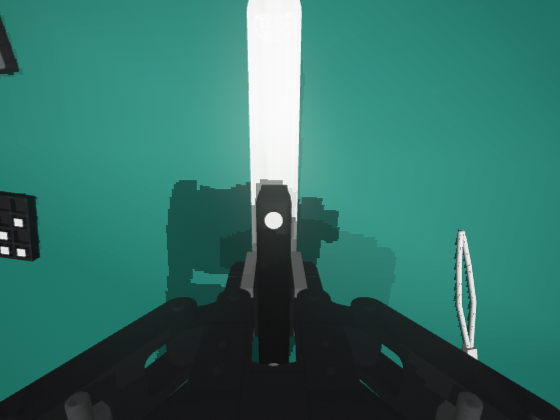

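The lifter is held straight and the blade points up to its tip near (275,0). I check how level it is and where the blade lies in the hand.

```bash
cat >> fit.py <<'E'
def blade(c,s,zexp):
    # points in lifter-like frame: X along tool z, Y = -tool x, Z up; relative to TCP
    P=(cloud(c)-np.array(s["ee_pos"]))@rot(s["tool_rot"]); Q=np.stack([P[...,2],-P[...,0],-P[...,1]],-1)
    m=(abs(Q[...,2]-zexp)<7)&(Q[...,0]>55)&(Q[...,0]<140)&(abs(Q[...,1])<20)
    m=big(m);B=Q[m];A=np.c_[B[:,:2],np.ones(len(B))];k=np.linalg.lstsq(A,B[:,2],rcond=None)[0]
    return rect(B[:,:2]),B[:,0].min().round(1),B[:,0].max().round(1),np.degrees(k[:2]).round(2),(k@[95,0,1]).round(2),m.sum()
E
python3 - <<'E'
from fit import *
import pickle
c=pickle.load(open("held.pkl","rb"));s=bot.read_state()
print(blade(c,s,-32))
P=cloud(c);m=(P[...,2]<12)&(P[...,2]>-8);B=P[m];A=np.c_[B[:,:2],np.ones(len(B))];k=np.linalg.lstsq(A,B[:,2],rcond=None)[0];print("mat tilt deg x,y",np.degrees(k[:2]),k@[500,0,1])
E
```

```text
(array([ 8.900e+01, -8.000e-02,  6.764e+01,  2.414e+01,  8.000e-02]), np.float64(55.2), np.float64(122.8), array([-0.11, -0.43]), np.float64(-33.09), np.int64(8026))
mat tilt deg x,y [-0.08737248  0.00611571] 1.5233945544884437
```

Run:
```python
from fit import *
import pickle
for n in("rack","lift","wrist0","scene0"):
    c=pickle.load(open(n+".pkl","rb"));P=cloud(c);h=cv2.cvtColor(c["image"],cv2.COLOR_BGR2HSV)
    m=(h[...,0]>45)&(h[...,0]<70)&(h[...,1]>120)&(P[...,2]>4)&(P[...,2]<110)
    k,l,st,ce=cv2.connectedComponentsWithStats(m.astype(np.uint8))
    for i in range(1,k):
        if st[i,4]>60:
            B=P[l==i];print(n,st[i,:5],np.percentile(B,2,axis=0).round(),np.percentile(B,98,axis=0).round())
```

```text
rack [ 204    0  109   73 5285] [ 598. -125.    8.] [685. -69.  70.]
rack [   0  201  101   99 7275] [ 358. -360.    8.] [ 441. -277.   70.]
lift [ 373  171  152  127 9765] [ 596. -113.    8.] [683. -29.  70.]
wrist0 [ 303  196  103  100 5197] [ 597. -110.    8.] [684. -29.  70.]
wrist0 [183 367  20  12 102] [ 420. -288.    5.] [ 445. -278.   15.]
scene0 [148 165  37  35 784] [ 360. -358.    7.] [ 442. -279.   70.]
scene0 [ 232  218   41   44 1079] [ 603. -118.    7.] [692. -33.  70.]
```

Run:
```python
from fit import *
import pickle
o=[648.7,-228.6];y=-9.3;q=att(y)
bot.servo_line([434,-4.5,165],speed=150)
p=along(o,y,-200);bot.move_to([*p,165],q)
bot.servo_line([*p,90],speed=120); bot.dwell(.2);f0=np.array(bot.read_state()["ft_force"])
hit=bot.servo_line([*along(o,y,-92),90],speed=60,until_force=4);bot.dwell(.3)
s=bot.read_state();print(hit,s["clock"],s["ee_pos"],np.array(s["ft_force"])-f0)
c=cam("wrist");pickle.dump(c,open("ins.pkl","wb"));cv2.imwrite("pics/ins.png",c["image"])
print(white(c)[0], blade(c,s,-20))
```

```text
False 13.5583 [ 557.87465354 -213.74667596   90.02576245] [ 0.03213769  1.57048441 -1.43542887]
[ 646.99 -228.31   60.06   56.75   -8.91] (array([8.736e+01, 1.000e-02, 6.398e+01, 3.995e+01, 2.000e-02]), np.float64(55.4), np.float64(119.3), array([0.08, 0.25]), np.float64(-21.58), np.int64(13464))
```

View pics/ins.png

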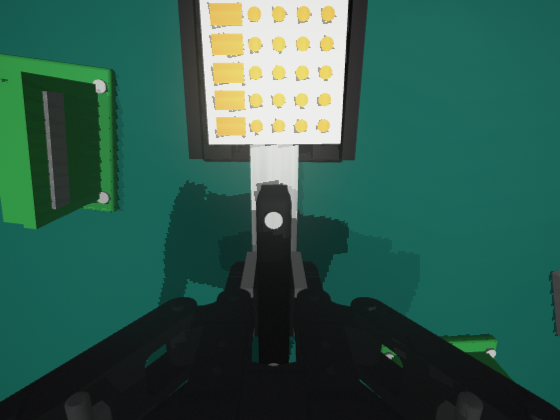

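The blade is centred under the tile, visible in front of it at (275,160). Its top is about 8 mm below the tile. Now I lift slowly.

Run:
```python
from fit import *
import pickle
p=along([648.7,-228.6],-9.3,-92);f0=np.array(bot.read_state()["ft_force"])
bot.servo_line([*p,95],speed=40);bot.servo_line([*p,106],speed=15);bot.servo_line([*p,165],speed=70);bot.dwell(.3)
s=bot.read_state();print(s["clock"],s["ee_pos"],np.array(s["ft_force"])-f0,s["grip_width"])
c=cam("wrist");pickle.dump(c,open("up.pkl","wb"));cv2.imwrite("pics/up.png",c["image"])
print(white(c,z=136)[0], blade(c,s,-30))
```

```text
16.0583 [ 557.85863319 -213.68878902  164.75694234] [-0.17293337 -0.32756822 -0.33075931] 12.657440500502133
[ 633.48 -226.33   59.44   88.64   -8.92] (array([ 8.843e+01,  1.000e-02,  3.998e+01,  6.680e+01, -2.000e-02]), np.float64(55.0), np.float64(121.8), array([ 0.74, -0.3 ]), np.float64(-30.21), np.int64(13187))
```

The tile is on the blade and level: its plane fits within 1°, and the force changed by about one tile's weight. I carry it to hover above the nest.

Run:
```python
from fit import *
import pickle
o=[578.5,245.9];y=11;p=along(o,y,-92)
bot.servo_line([*p,165],attitude=att(y),speed=110)
bot.servo_line([*p,122],speed=50);bot.dwell(.3)
s=bot.read_state();print(s["clock"],s["ee_pos"],s["grip_width"])
c=cam("wrist");pickle.dump((c,s),open("hov.pkl","wb"));cv2.imwrite("pics/hov.png",c["image"])
print(white(c,z=93,box=(500,680,170,330),vmin=140)[0])
```

```text
21.6333 [488.23133622 228.35837144 122.15168725] 12.123586165680727
[563.05 242.67  90.13  59.62  11.44]
```

View pics/hov.png

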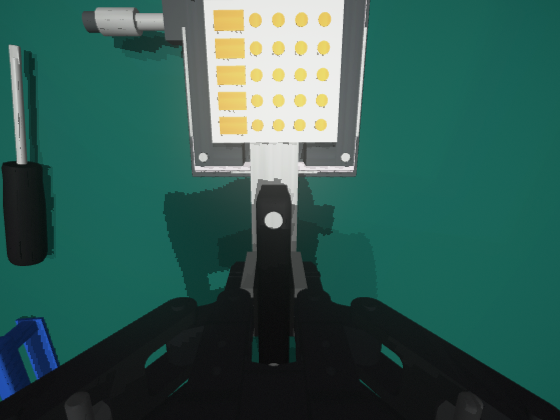

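Hover view: tile front edge at row 142, chuck front edge near row 168, and the tile looks centred between the chuck's sides (columns 190 to 357). I measure tile and chuck in the lifter frame.

```bash
cat >> fit.py <<'E'
def edges(c,s,m,z):
    """front, left, right edge lines in the lifter frame for a mask whose points lie in plane z"""
    h,w=m.shape;u,v=np.meshgrid(np.arange(w),np.arange(h))
    X=(plane(c,np.c_[u.ravel(),v.ravel()],z)-np.array(s["ee_pos"]))@rot(s["tool_rot"])
    X=np.stack([X[:,2],-X[:,0]],-1).reshape(h,w,2)
    L=[];Rr=[];F=[]
    for r in range(h):
        j=np.nonzero(m[r])[0]
        if len(j)>20:L.append(X[r,j[0]]);Rr.append(X[r,j[-1]])
    for k in range(w):
        j=np.nonzero(m[:,k])[0]
        if len(j)>5:F.append(X[j[-1],k])
    return np.array(F),np.array(L),np.array(Rr)
E
python3 - <<'E'
from fit import *
import pickle
c,s=pickle.load(open("hov.pkl","rb"));P=cloud(c);hsv=cv2.cvtColor(c["image"],cv2.COLOR_BGR2HSV)
Q=(P-np.array(s["ee_pos"]))@rot(s["tool_rot"]);X=Q[...,2];Y=-Q[...,0]
t=big((P[...,2]>87)&(P[...,2]<98)&(X>55)&(abs(Y)<40)&(hsv[...,2]>140))
k=(P[...,2]>64)&(P[...,2]<73)&(X>35)&(abs(Y)<60)
k=cv2.morphologyEx(k.astype(np.uint8),cv2.MORPH_OPEN,np.ones((3,3)))>0
print("tile z",np.median(P[...,2][t]),"chuck z",np.median(P[...,2][k]),k.sum())
for n,m,z in(("tile",t,93.2),("chuck",k,69)):
    F,L,Rr=edges(c,s,m,z)
    L=L[L[:,0]>np.median(L[:,0])-20]
    print(n,"front",np.percentile(F[:,0],[5,25,50,75,95]).round(2),"L",np.percentile(L[:,1],[5,25,50,75,95]).round(2),"R",np.percentile(Rr[:,1],[5,25,50,75,95]).round(2))
    f=F[abs(F[:,0]-np.median(F[:,0]))<3];print(" front slope deg",np.degrees(np.polyfit(f[:,1],f[:,0],1)[0]).round(2),"side slope",np.degrees(np.polyfit(L[:,0],L[:,1],1)[0]).round(2))
E
```

```text
tile z 92.05878601325975 chuck z 68.3856004279454 7887
tile front [55.9  55.91 62.07 62.56 91.95] L [29.2  29.35 29.48 29.6  29.74] R [-29.93 -29.75 -29.61 -29.45 -11.75]
 front slope deg -0.5 side slope 0.43
chuck front [ 47.24  47.25  47.27  47.28 107.22] L [44.1  44.2  44.33 44.46 44.56] R [-45.07 -44.96 -44.83 -44.7  -44.59]
 front slope deg -0.03 side slope 0.03
```

Tile centre relative to chuck centre is about (0, 0.2) mm with 0.45° of yaw, inside the 2.5 mm slack. Lowering.

Run:
```python
from fit import *
import pickle
o=[578.5,245.7];y=11;p=along(o,y,-92)
f0=np.array(bot.read_state()["ft_force"])
bot.servo_line([*p,106],speed=30);h=bot.servo_line([*p,92.5],speed=10,until_force=6);bot.dwell(.3)
s=bot.read_state();print(h,s["clock"],s["ee_pos"],np.array(s["ft_force"])-f0)
c=cam("wrist");P=cloud(c);hsv=cv2.cvtColor(c["image"],cv2.COLOR_BGR2HSV)
Q=(P-np.array(s["ee_pos"]))@rot(s["tool_rot"]);X=Q[...,2];Y=-Q[...,0]
t=big((X>60)&(abs(Y)<32)&(hsv[...,2]>140)&(P[...,2]>63)&(P[...,2]<75));B=P[t]
k=np.linalg.lstsq(np.c_[B[:,:2]-B[:,:2].mean(0),np.ones(len(B))],B[:,2],rcond=None)[0];print("tile z",k[2],"tilt",np.degrees(k[:2]))
r=(X>48)&(X<60)&(abs(Y)>22)&(abs(Y)<42);print("rim z",np.median(P[...,2][r]))
F,L,Rr=edges(c,s,t,69);print(np.median(F[:,0]),np.median(L[:,1]),np.median(Rr[:,1]))
cv2.imwrite("pics/down.png",c["image"])
```

```text
False 24.1667 [488.19019692 228.14036846  92.53308608] [0.29178439 1.02963068 2.02647095]
tile z 68.46671040734529 tilt [0.01295775 0.00808018]
rim z 68.41451382685835
62.0859977824924 29.77348701423318 -29.79169686794649
```

View pics/down.png

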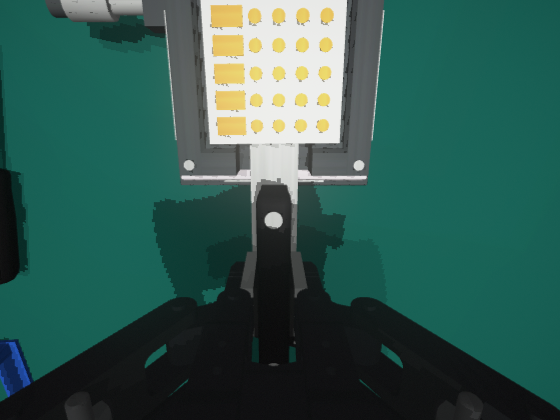

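The tile lies flush with the rim (68.47 vs 68.41) with no tilt. I withdraw the blade, check, then lay the lifter back.

Run:
```python
from fit import *
o=[578.5,245.7];y=11
f0=np.array(bot.read_state()["ft_force"])
h=bot.servo_line([*along(o,y,-225),92.5],speed=50,until_force=6)
s=bot.read_state();print("out",h,s["clock"],s["ee_pos"],np.array(s["ft_force"])-f0)
if h: raise SystemExit
p=s["ee_pos"]
bot.servo_line([p[0],p[1],160],speed=120)
bot.servo_line([434,-4.5,160],attitude=att(2.55),speed=150)
bot.servo_line([434,-4.5,50],speed=100);bot.dwell(.2)
h=bot.servo_line([434,-4.5,36.5],speed=12,until_force=4);s=bot.read_state();print("down",h,s["ee_pos"],s["ft_force"])
bot.move_gripper(26);bot.dwell(.2)
bot.servo_line([434,-4.5,130],speed=90)
bot.move_gripper(85)
# check view of stage
bot.move_to([572,225,235],[0.70713566,-0.70707776,3.17e-4,3.06e-4]);bot.dwell(.2)
c=cam("wrist");s=bot.read_state();print(s["clock"],s["ft_force"])
print("tile",white(c,z=69,box=(500,660,180,320),vmin=120)[0],"chuck",chuck(c))
P=cloud(c);t=white(c,z=69,box=(500,660,180,320),vmin=120)[1];B=P[t]
k=np.linalg.lstsq(np.c_[B[:,:2]-B[:,:2].mean(0),np.ones(len(B))],B[:,2],rcond=None)[0];print("z",k[2],"tilt",np.degrees(k[:2]))
d=cam("scene");w=cv2.resize(c["image"],(400,300));e=cv2.resize(d["image"],(400,300))
cv2.imwrite("pics/end.png",cv2.resize(np.hstack([d["image"][130:280,130:430],c["image"][70:220,150:350]]),(800,240),interpolation=cv2.INTER_CUBIC))
bot.move_to([480,-40,190],[0.70713566,-0.70707776,3.17e-4,3.06e-4]);bot.dwell(.2);l=cam("wrist")
print("bar",byheight(l,40,52,(350,560,-40,40),46)[:2],bot.read_state()["clock"])
bot.move_to([550,0,250],[0.70713566,-0.70707776,3.17e-4,3.06e-4]);c=cam("wrist")
cv2.imwrite("pics/end.png",np.vstack([cv2.imread("pics/end.png"),cv2.resize(np.hstack([l["image"][80:290],c["image"][80:290]]),(800,300))]))
```

```text
out False 27.025 [357.71239967 202.77406109  92.48863213] [-0.34782158  1.98305578  0.14343744]
down True [433.96591416  -4.53717742  37.38440562] [-1.27074935  0.11589964  6.10826909]
35.425 [ 0.58082383  0.2386732  -0.13340699]
tile [585.48 247.36  75.5   89.74  10.99] chuck [578.5  245.9   89.8   89.95  10.99]
z 69.52149996669004 tilt [-2.54655394  5.6749129 ]
bar (array([434.15,  -4.05,  88.73,  14.09,   2.68]), np.float64(45.23)) 36.825
```

View pics/end.png

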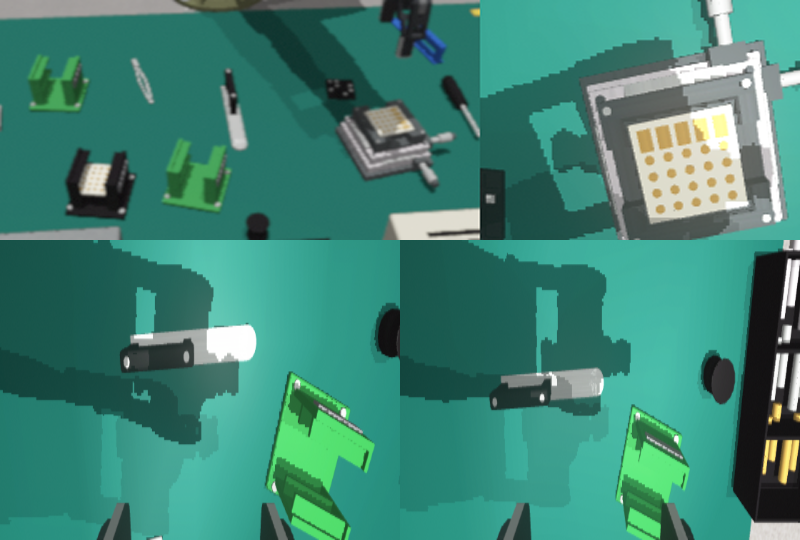

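The lifter is back and flat. The last tile fit picked up rim glare (75x90), so it's invalid. I re-check the tile with depth inside its own outline.

Run:
```python
from fit import *
bot.move_to([572,225,235],[0.70713566,-0.70707776,3.17e-4,3.06e-4]);bot.dwell(.2)
c=cam("wrist");P=cloud(c);hsv=cv2.cvtColor(c["image"],cv2.COLOR_BGR2HSV)
a=np.radians(11);D=P[...,:2]-[578.5,245.9];X=D@[np.cos(a),np.sin(a)];Y=D@[-np.sin(a),np.cos(a)]
def pl(m):
    k=np.linalg.lstsq(np.c_[X[m],Y[m],np.ones(m.sum())],P[...,2][m],rcond=None)[0];return np.degrees(k[:2]).round(2),k[2].round(2)
print("tile",pl((abs(X)<27)&(abs(Y)<27)),"rim",pl((np.maximum(abs(X),abs(Y))>37)&(np.maximum(abs(X),abs(Y))<43)&(abs(Y)>21)))
w=(abs(X)<36)&(abs(Y)<36)
for v in(100,120,140):
    m=w&(hsv[...,2]>v);m=big(m);vv,u=np.nonzero(m);print(v,rect(plane(c,np.c_[u,vv],69)[:,:2]))
cv2.imwrite("pics/tile.png",cv2.resize(c["image"][85:235,205:355],(600,600),interpolation=0))
```

```text
tile (array([ -26.45, -253.63]), np.float64(229.45)) rim (array([ 87.49, -55.06]), np.float64(107.35))
100 [580.84 246.42  66.97  72.03  11.03]
120 [580.2  248.95  66.49  67.04   9.98]
140 [580.46 246.5   64.27  63.22  11.63]
```

Run:
```python
from fit import *
c=cam("wrist");P=cloud(c);hsv=cv2.cvtColor(c["image"],cv2.COLOR_BGR2HSV);ok=(P[...,2]>50)&(P[...,2]<85)&(c["depth"]>0)
a=np.radians(11);D=P[...,:2]-[578.5,245.9];X=D@[np.cos(a),np.sin(a)];Y=D@[-np.sin(a),np.cos(a)]
def pl(m):
    m=m&ok;k=np.linalg.lstsq(np.c_[X[m],Y[m],np.ones(m.sum())],P[...,2][m],rcond=None)[0];return np.degrees(k[:2]).round(2),k[2].round(2),np.percentile(P[...,2][m],[2,50,98]).round(1)
print("tile",pl((abs(X)<27)&(abs(Y)<27)),"rim",pl((abs(X)<43)&(abs(Y)>37)&(abs(Y)<43)))
# floor band between tile and recess walls, on each side: brightness profiles
for n,U,V in(("X",X,Y),("Y",Y,X)):
    g=[int(np.median(hsv[...,2][ok&(abs(U-t)<.7)&(abs(V)>21)&(abs(V)<27)])) for t in range(-42,43)]
    b=[int(np.median(c["image"][...,2].astype(int)[ok&(abs(U-t)<.7)&(abs(V)<27)]-c["image"][...,0].astype(int)[ok&(abs(U-t)<.7)&(abs(V)<27)])) for t in range(-42,43)]
    print(n,"V -42..-26",g[:17],"26..42",g[-17:]);print("  R-B",b[:17],b[-17:])
```

```text
tile (array([-0.06, -0.01]), np.float64(68.51), array([67.1, 68.5, 69.9])) rim (array([-0.06, -0.02]), np.float64(68.5), array([67. , 68.5, 70. ]))
X V -42..-26 [79, 85, 91, 85, 80, 85, 90, 84, 86, 87, 90, 117, 196, 220, 220, 220, 219] 26..42 [255, 255, 255, 252, 211, 144, 97, 97, 99, 141, 158, 150, 156, 156, 159, 155, 153]
  R-B [-4, -4, -3, -3, -3, -3, -2, -2, -2, -1, -1, 3, 15, 17, 17, 17, 18] [10, 0, 0, 0, 1, -3, -1, -1, -2, -3, -3, -4, -3, -4, -5, -5, -5]
Y V -42..-26 [82, 83, 83, 144, 113, 94, 119, 91, 111, 93, 107, 166, 173, 253, 255, 255, 220] 26..42 [239, 239, 255, 238, 167, 99, 97, 110, 107, 119, 155, 156, 128, 98, 97, 96, 97]
  R-B [-6, -6, -6, -5, -5, -5, -4, -4, -4, -3, -2, 3, 12, 15, 16, 16, 16] [18, 15, 15, 15, 1, -1, 0, 0, -1, -2, -2, -2, -3, -3, -3, -3, -3]
```

The tile is coplanar with the rim (68.51 vs 68.50 mm, tilt under 0.1°), and its edges lie at about ±30.5 mm, so it is centred. Handing in.

```bash
python3 -c "
from rig import bot
print(bot.finish_job(), bot.read_state()['clock'])"
```

```text
the job is handed in; nothing more can be done
the job is handed in; nothing more can be done
```

The upper substrate is seated in the chuck recess and the lifter is lying flat on the mat again. The job is handed in; the last clock reading I printed was 36.8 s, with only a short check move after it.

**What I did:** I took the steel and black lifter by its handle and slid the blade under the upper substrate. I carried it level to the stage and lowered it at 10 mm/s. Then I drew the blade out through the slot and laid the lifter back where it had been. The fingers only ever held the handle.

**Last checks:**
- **Substrate:** it reads 68.51 mm high against 68.50 mm for the chuck rim. Its tilt is under 0.1°, and it is centred to within about 0.5 mm.
- **Lifter:** it is back within 0.5 mm and 0.1° of where it started, with the bar top at its original height.
- **Other things:** the lower substrate is still in the rack in the final scene view. The bystanders in that view look unmoved; I did not measure them.

**Checks that failed:**
- Two outline fits of the seated substrate were spoiled by glare and bright rim areas.
- One plane fit was spoiled by invalid depth readings.
- I replaced these with a filtered depth fit and brightness profiles, which gave the substrate figures above.
- One last close-up could not be shown because the 12-picture limit was reached.

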